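Tap a circuit-board carrier square and central on its test fixture

TASK

The board carrier lies skewed on the test fixture and holds down two sprung tooling pins, whose exact place under it nobody knows. Tap the long edges of its two ends gently from the near and the far side, feeling for the pins, until both have come up through its slots, and tap it from its left or right end until the white mark on its near edge stands on the red centre mark of the fixture. Never push hard against a pin that has come up, do not lift the carrier or touch its circuit board, and leave the things around alone.

Things in the scene. Friction and masses are not known exactly. Their poses are not given: they have to be found in the camera images.
- fixture_bed: test fixture, fixed: grey plate 150 (x) x 300 (y) mm, its top 20 mm above the table. Origin: middle of its underside at table height; x to its far side, y along it to the left, z up. Hidden under the carrier, at y = +95 and -95 mm, are two tooling pins on one rail let into the bed; the rail was screwed down for the last batch somewhere within 10 mm of x = 0, square within 1 degree.
- bed_mark (a point): the red centre mark of the fixture: point on its top, 60 mm nearer than its middle (bed x = -60, y = 0, z = 20 mm); axes as the bed's
- carrier: loose dark plate 90 (x) x 250 (y) x 8 mm, 0.3 to 0.6 kg, flat on the bed, a circuit board fixed on its middle. Origin: middle of its underside; x to its far side, y along it to the left. Through slots, 13 (x) x 34 (y) mm, at x = 0, y = +95 and -95 mm. At the start its left end lies too near and its right end too far, and it holds both pins down. It slides under 1 to 4 N.
- carrier_mark (a point): the white mark on the carrier: middle of its near edge (carrier x = -45, y = 0), on its top
- board: green circuit board with parts and red wires, 70 (x) x 101 (y) x 35 mm, fixed on the middle of the carrier; origin: middle of its underside
- pin_left (a joint): left tooling pin, brass, 10 mm thick, tapered nose, raised by a light spring: 0 = held down flush with the bed by the carrier, 0.010 (m) = fully up, 2 mm proud of the carrier. It springs up when the slot comes over it; that end then has 1.5 mm of play each way across the slot and stops dead (over 12 N of push bends the pin), but still turns about the pin and slides along its slot.
- pin_right (a joint): right tooling pin, the same
- glue_bottle: small white glue bottle with a blue cap, 22 x 34 x 72 mm, standing far to the right; origin: middle of its underside
- pcb_4: loose green circuit board, 101 x 70 x 35 mm, the nearest of a row of four lying right of the fixture; origin: middle of the underside

How it is judged:
On the way, in this order (a step that is already met when the one before it is completed fails the run):
1. one tooling pin has come up through its slot (value of joint any of pin_left, pin_right above 0.0075 m), for 0.2 s.
2. both tooling pins are up through the slots (value of joint each of pin_left, pin_right above 0.0075 m), for 0.2 s.
At the end, for the whole second after the job is handed in: Both tooling pins stand up through the carrier's slots (each risen more than 7.5 mm), the carrier lies flat on the bed, at rest and released, and its white mark is within 2.5 mm of the red centre mark along the fixture's length (all of step 2 and y of carrier_mark in the frame of fixture_bed between -0.0025 and 0.0025 m and z of carrier in the frame of fixture_bed below 0.0225 m and linear speed of carrier below 0.005 m/s and contact force between the fingers and carrier below 0.1 N); the robot touches nothing.
It fails at once if the carrier is pushed with over 12 N, which bends the pins (contact force between the fingers and carrier above 12 N).
It fails at once if the circuit board is touched (contact force between any of the fingers, the arm and board above 0.5 N).
It fails at once if the carrier is lifted or tipped off the bed (z of carrier in the frame of fixture_bed above 0.025 m or angle between carrier's own z axis and vertical above 0.08 rad).
It fails at once if the glue bottle or the loose board are disturbed (distance of any of glue_bottle, pcb_4 from where it was at the start of the episode above 0.02 m).
It also fails if it takes over 72 s, if anything falls off the work surface, if the arm or the gripper's body presses on something with over 40 N, if the wrist force passes 120 N, or if a joint passes its speed limit or range.

ROBOT

A 7-joint arm with a two-finger parallel gripper is mounted at the origin on the work surface; the furniture and walls round the work are solid. World frame = base frame: x ahead of the robot, y to its left, z up, the work surface at z = 0. Lengths are in m, angles in rad, forces in N, time in s.
With the tool pointing down it reaches from about 0.35 to 0.9 m from the base axis. Payload 8.1 kg.
Tool frame: the origin (TCP) lies midway between the tips of the shut fingers; the grasp point (between the pads) lies 19 mm behind it; z points along the fingers, y is the line along which they close (so a half turn about z gives the same grasp; the last joint's range is limited). The gripper opens to 92 mm and grips with 3 to 60 N. Pads are 19 mm wide; open, the fingers measure 130 mm over their backs; the gripper's body (75 mm by 190 mm) begins 47 mm behind the grasp point.
Start: joints at [1.042, 0.434, 0.025, 1.573, -0.012, 1.134, -0.075], TCP at [0.258, -0.569, 0.227] pointing down, gripper open.
Joint ranges: [-2.62, 2.62], [-0.44, 2.09], [-1.27, 1.32], [0.08, 2.57], [-1.32, 4.46], [0.12, 2], [-2.74, 2.74]. Speed limits (rad/s): [2.22, 2.22, 3.01, 3.01, 3.14, 3.14, 3.14].

INTERFACE

Orientations are given as a unit quaternion [w, x, y, z].
In Python, from bench import read_state, grab_frame, order, look_for gives the robot as it stands. The module is installed in compiled form; this text tells all that it offers.
- The arm moves only by the shell command python3 -m pendant 'ROWS' [FORCE]. ROWS is JSON, a list of rows, each a list of 3 entries, a list of its own where there are three numbers: the shift along the tool's x, y, z in mm, then the turn, a rotation vector about the tool's x, y, z in rad, then the finger opening in mm, from 0 to 91.8. A call has 1 to 5 rows; each row shifts and turns the commanded pose from where the row before left it, along the tool's axes as they then stand; what a row does not reach is not made up. A row lasts 1/10 s, in which the tool goes at most 50 mm and 8.59 degrees, less where a joint would pass 70% of its speed; a pose out of reach is approached as far as the arm can. A call with a gripper value outside its range is refused whole. The fingers move at their own pace and stop on an object; FORCE is the grip in N (left out, the last holds). Time passes only in rows, so rows that do not move let the fingers close. It gives the time, the measured TCP pose, the force, the opening and the grip force at its end, in the units of the state.
- read_state(): the state, without advancing time (a new reading comes with each control period).
- grab_frame(name): name is "side" or "top" or "wrist"; returns a dict with "pixels" (400x640x3 uint8, red, green, blue), "z_map" (400x640 float32, m along the optical axis (not along the pixel's ray), 0 where there is no reading), "vfov" (degrees; the focal length in pixels is half the picture's height over the tangent of half this angle, whatever the lens; pixels are square), "cx", "cy" (the principal point, pixels), "pose" (4x4, takes a point from camera to world coordinates). Camera axes: x right, y down, z forward; pixel columns grow to the right and rows downward; lengths in m; the calibration is good to about 2 mm. A picture is of the moment at which its call begins.
- order.sign_off(): hands the job in; it is judged then, once.
Trained networks look in a picture, given as the dict that the camera call returned (one of the last four; its "shot" number tells which), for a name from the list of things; names that differ only in an ending like _2 or _b are one class to them, and where a whole thing is asked for, a point or a joint stands for the part that bears it (a point fixed in the world has none). Each returns a list of dicts, best first, with "score" (0 to 1); they miss things now and then, are a little off and sometimes report something else, mostly with a low value. They report only what shows in the picture. A call takes as long as a camera call.
- look_for(label, picture): "location" ([x, y, z] in m, in the coordinates of the camera as it stood for that picture, good to about 4 mm: the middle of the surface that is visible of it).
The state is a dict: "clock": time; "joint_pos": joint angles; "joint_vel": joint speeds; "effort": joint torques, N m; "ee_pos": TCP position; "tcp_rot": TCP orientation; "force": force on the tool from outside, world axes, zero at the start; "torque": the same for the moment, N m; "width": opening from 0.0 (shut) to 1.0 (fully open); "grasp_force": force on a finger pad.
Only numpy, scipy, OpenCV 4.12 (cv2) and the standard library are available. Lean on these libraries where they do the work, as an engineer would, in place of code of your own. Each camera call takes 0.05 s, during which the arm holds its last target. There are 200 camera calls.

## Working session

There is one attempt and no reset: what is moved stays moved. The work goes in short steps, Python scripts to look and compute and a shell command to move; the robot and the scene stay as the last step left them, time stands still between calls to the robot, and variables do not carry over. Pictures are saved under pics/ and viewed, at most 10 in all, crops included, and the job is handed in when it is done.

```bash
mkdir -p pics; cat > h.py <<'E'
import numpy as np, cv2
from bench import read_state, grab_frame, order, look_for
def f(fr): return 200/np.tan(np.radians(fr["vfov"])/2)
def world(fr,u,v,z=None):
    """pixel to world; by depth, or on the plane of height z"""
    T=np.array(fr["pose"]); k=f(fr)
    d=np.array([(u-fr["cx"])/k,(v-fr["cy"])/k,1.])
    if z is None: s=fr["z_map"][int(round(v)),int(round(u))]
    else: s=(z-T[2,3])/(T[:3,:3]@d)[2]
    return T[:3,3]+T[:3,:3]@d*s
def pix(fr,p):
    T=np.array(fr["pose"]); c=T[:3,:3].T@(np.array(p)-T[:3,3]); return f(fr)*c[:2]/c[2]+[fr["cx"],fr["cy"]]
def save(fr,n): cv2.imwrite(f"pics/{n}.png",fr["pixels"][:,:,::-1])
def find(fr,l):
    T=np.array(fr["pose"]); return [(round(r["score"],2),np.round(T[:3,3]+T[:3,:3]@np.array(r["location"]),4)) for r in look_for(l,fr)[:2]]
E
python3 - <<'E'
from h import *
for n in ["top","side"]:
    fr=grab_frame(n); save(fr,n+"0"); print(n,np.round(fr["pose"],3),f(fr))
    for l in ["fixture_bed","carrier","carrier_mark","board","glue_bottle","pcb_4","pin_left"]: print(l,find(fr,l))
s=read_state(); print(s)
E
```

```text
top [[ 1.400e-02 -9.860e-01  1.630e-01  3.490e-01]
 [-1.000e+00 -1.400e-02 -1.000e-03  4.400e-02]
 [ 3.000e-03 -1.630e-01 -9.870e-01  1.242e+00]
 [ 0.000e+00  0.000e+00  0.000e+00  1.000e+00]] 416.1911278609615
fixture_bed [(0.63, array([0.5359, 0.2838, 0.021 ]))]
carrier [(0.87, array([0.5368, 0.2685, 0.0288]))]
carrier_mark [(0.61, array([0.5389, 0.2666, 0.0248]))]
board [(0.69, array([0.5444, 0.2602, 0.0328]))]
glue_bottle []
pcb_4 [(0.67, array([ 5.044e-01, -1.051e-01,  5.000e-04]))]
pin_left []
side [[ 1.     0.018 -0.012  0.538]
 [ 0.019 -0.51   0.86  -0.855]
 [ 0.009 -0.86  -0.51   0.579]
 [ 0.     0.     0.     1.   ]] 402.15951036984666
fixture_bed [(0.75, array([0.54  , 0.2014, 0.0219]))]
carrier [(0.73, array([0.5451, 0.232 , 0.0272]))]
carrier_mark [(0.74, array([0.5441, 0.2421, 0.0262])), (0.41, array([0.5378, 0.2009, 0.0191]))]
board [(0.61, array([0.544 , 0.2607, 0.0334]))]
glue_bottle [(0.85, array([ 0.5916, -0.3552,  0.0305]))]
pcb_4 [(0.78, array([ 0.5076, -0.11  , -0.0019]))]
pin_left []
{'clock': 0.8, 'joint_pos': array([ 1.04237674,  0.43449321,  0.02497501,  1.5731683 , -0.01162039,
        1.13403376, -0.07507414]), 'joint_vel': array([ 9.76442483e-04,  2.44088688e-04, -1.18941314e-03,  3.95905339e-04,
        2.16027855e-06, -4.00787894e-05,  1.89267105e-03]), 'effort': array([ 3.67426537e-04, -6.67589521e+01,  9.84011181e-01, -3.14786983e+01,
       -6.06699265e-02,  3.24879528e-02,  8.10148390e-05]), 'ee_pos': array([ 0.25816978, -0.56920533,  0.22675804]), 'tcp_rot': array([1.77955684e-05, 9.77424918e-01, 2.11283056e-01, 1.43171684e-05]), 'force': array([0.91201457, 0.71257011, 0.02875731]), 'torque': array([ 0.0163868 , -0.03123576, -0.00521889]), 'grasp_force': 0.0, 'width': 1.0030507100474872}
```

View pics/top0.png

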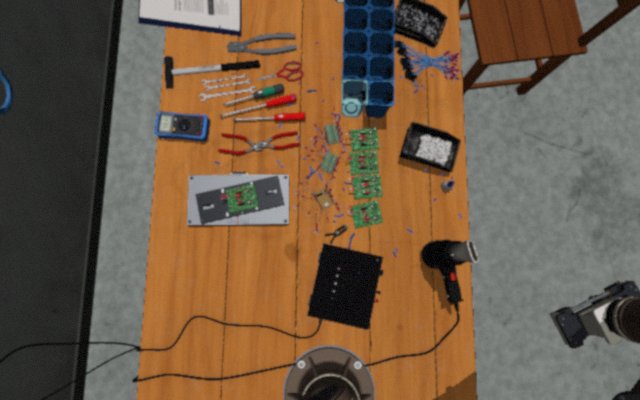

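View pics/side0.png

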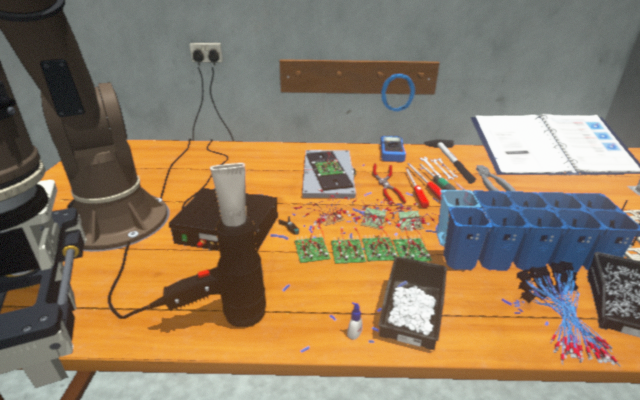

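Top: bed at about (188–289, 174–226) px with the skewed carrier at (197–285) and the board at about (240,197). Side: the bottle at (355,325), the loose boards well clear, and a standing hair dryer to pass high over. Lift, square up the tool, and cross over.

```bash

python3 -m pendant '[[[0,0,-50],[0,0,0.142],0],[[0,0,-50],[0,0,0.142],0],[[0,0,-50],[0,0,0.142],0],[[0,0,-40],[0,0,0],0]]' 10
python3 -m pendant '[[[14,-46,0],[0,0,0],0],[[14,-46,0],[0,0,0],0],[[14,-46,0],[0,0,0],0],[[14,-46,0],[0,0,0],0],[[14,-46,0],[0,0,0],0]]'
python3 -m pendant '[[[14,-46,0],[0,0,0],0],[[14,-46,0],[0,0,0],0],[[14,-46,0],[0,0,0],0],[[14,-46,0],[0,0,0],0],[[14,-46,0],[0,0,0],0]]'
python3 -m pendant '[[[14,-46,0],[0,0,0],0],[[14,-46,0],[0,0,0],0],[[14,-46,0],[0,0,0],0],[[14,-46,0],[0,0,0],0],[[14,-46,0],[0,0,0],0]]'
python3 -m pendant '[[[0,-46,0],[0,0,0],0],[[0,-46,0],[0,0,0],0],[[0,-10,0],[0,0,0],0],[[0,0,0],[0,0,0],0]]'
python3 - <<'E'
from h import *
fr=grab_frame("wrist"); save(fr,"w0"); print(np.round(fr["pose"],3),f(fr))
for l in ["fixture_bed","carrier","carrier_mark","bed_mark","board"]: print(l,find(fr,l))
fr=grab_frame("top"); save(fr,"t1")
E
```

```text
clock: 1.2
ee_pos: [0.2582, -0.5692, 0.4202]
tcp_rot: [0.001, 1.0, -0.003, 0.001]
force: [0.4, -1.1, -0.8]
width: 0.699
grasp_force: 0.0
clock: 1.7
ee_pos: [0.3284, -0.3373, 0.4169]
tcp_rot: [0.0, 1.0, -0.0, 0.0]
force: [1.8, -0.5, 0.7]
width: 0.264
grasp_force: 0.0
clock: 2.2
ee_pos: [0.3983, -0.1073, 0.4171]
tcp_rot: [0.0, 1.0, -0.0, 0.001]
force: [0.2, 0.1, 0.2]
width: 0.009
grasp_force: 0.0
clock: 2.7
ee_pos: [0.4685, 0.1225, 0.4171]
tcp_rot: [0.0, 1.0, -0.0, 0.0]
force: [1.4, -0.0, -0.1]
width: 0.005
grasp_force: 0.0
clock: 3.1
ee_pos: [0.4677, 0.2246, 0.4165]
tcp_rot: [-0.0, 1.0, 0.002, -0.0]
force: [0.0, -1.0, 0.4]
width: 0.001
grasp_force: 0.0
[[ 0.003 -0.968 -0.251  0.536]
 [-1.    -0.003 -0.001  0.225]
 [ 0.     0.251 -0.968  0.575]
 [ 0.     0.     0.     1.   ]] 290.0338362927123
fixture_bed [(0.93, array([0.5686, 0.2846, 0.0236]))]
carrier [(0.71, array([0.5435, 0.2702, 0.026 ]))]
carrier_mark [(0.88, array([0.5453, 0.2627, 0.0271]))]
bed_mark [(0.81, array([0.5635, 0.2863, 0.0242])), (0.56, array([ 0.5973, -0.3373,  0.0205]))]
board [(0.62, array([0.5465, 0.2644, 0.032 ]))]
```

View wrist.

View pics/w0.png

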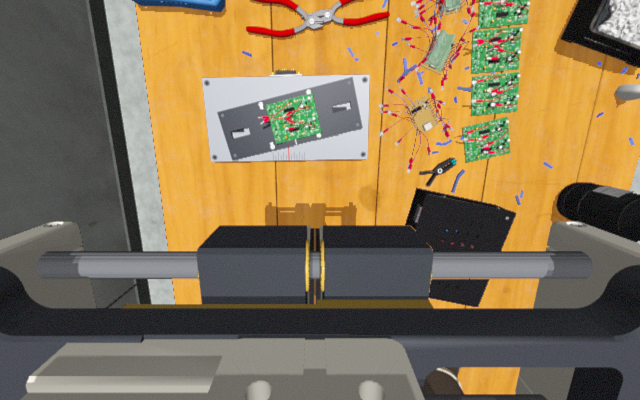

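Wrist: bed spans (203–369, 75–163), carrier corners ≈(221,110),(357,78),(370,127),(233,159), red mark at (290,153), white mark at (296,141), slots at (240,131) and (342,106); the carrier hides no pins above.

```bash
cat >> h.py <<'E'
def rect(mask,fr,z):
    c=max(cv2.findContours(mask,cv2.RETR_EXTERNAL,cv2.CHAIN_APPROX_NONE)[0],key=cv2.contourArea)
    c=cv2.convexHull(c)[:,0]
    P=np.array([world(fr,u,v,z)[:2] for u,v in c],np.float32)
    (x,y),(a,b),t=cv2.minAreaRect(P*1000)
    box=cv2.boxPoints(((x,y),(a,b),t)); e=max(box[1]-box[0],box[2]-box[1],key=np.linalg.norm)
    if e[1]<0: e=-e
    return np.array([x,y]),sorted([a,b]),np.degrees(np.arctan2(-e[0],e[1]))
def measure(fr,show=None):
    im=cv2.cvtColor(fr["pixels"],cv2.COLOR_RGB2HSV); H,S,V=cv2.split(im)
    roi=np.zeros(V.shape,np.uint8)
    q=np.array([pix(fr,p) for p in [(.44,.08,.02),(.64,.08,.02),(.64,.48,.02),(.44,.48,.02)]],np.int32)
    cv2.fillPoly(roi,[q],255)
    bed=((S<50)&(V>110)).astype(np.uint8)*255&roi
    bed=cv2.morphologyEx(bed,cv2.MORPH_OPEN,np.ones((3,3)))
    c=max(cv2.findContours(bed,cv2.RETR_EXTERNAL,cv2.CHAIN_APPROX_NONE)[0],key=cv2.contourArea)
    inb=np.zeros_like(bed); cv2.fillPoly(inb,[cv2.convexHull(c)],255); inb=cv2.erode(inb,np.ones((3,3)))
    car=(V<100).astype(np.uint8)*255&inb
    car=cv2.morphologyEx(car,cv2.MORPH_OPEN,np.ones((5,5)))
    return rect(bed,fr,.02),rect(car,fr,.028)
def report(fr):
    (bc,bd,bt),(cc,cd,ct)=measure(fr)
    t=np.radians(bt); R=np.array([[np.cos(t),np.sin(t)],[-np.sin(t),np.cos(t)]])
    print("bed",np.round(bc,1),np.round(bd,1),round(bt,2),"car",np.round(cc,1),np.round(cd,1),round(ct,2))
    print("car in bed",np.round(R@(cc-bc),1),"yaw",round(ct-bt,2))
E
python3 - <<'E'
from h import *
fr=grab_frame("wrist"); report(fr)
a=fr["pixels"]
H=cv2.cvtColor(a,cv2.COLOR_RGB2HSV)
q=a[145:165,270:312].astype(int); r=q[:,:,0]-q[:,:,1]; v,u=np.nonzero(r>60); print("red",u+270,v+145)
u0,v0=(u+270).mean(),(v+145).mean()
print("redmark",world(fr,u0,v0,.02),"white",world(fr,296,141,.028))
for p in [(240,131),(342,106)]: print("slot",world(fr,*p,.028))
cv2.imwrite("pics/w1.png",cv2.resize(a[65:175,190:380,::-1],None,fx=4,fy=4,interpolation=cv2.INTER_CUBIC))
report(grab_frame("top"))
E
```

```text
Traceback (most recent call last):
  File "h.py", line 37, in report
    (bc,bd,bt),(cc,cd,ct)=measure(fr)
                          ~~~~~~~^^^^
  File "h.py", line 35, in measure
    return rect(bed,fr,.02),rect(car,fr,.028)
                            ~~~~^^^^^^^^^^^^^
  File "h.py", line 17, in rect
    c=max(cv2.findContours(mask,cv2.RETR_EXTERNAL,cv2.CHAIN_APPROX_NONE)[0],key=cv2.contourArea)
ValueError: max() iterable argument is empty
```

```bash
python3 - <<'E'
from h import *
fr=grab_frame("wrist"); a=fr["pixels"]; h=cv2.cvtColor(a,cv2.COLOR_RGB2HSV)
print("carrier",h[115,250],h[140,260],h[95,335],"bed",h[90,215],h[155,340],"wood",h[170,240],h[100,190],h[65,260])
q=a[145:165,270:312].astype(int); r=q[:,:,0]-q[:,:,1]; v,u=np.nonzero(r>60); print("red",u+270,v+145)
cv2.imwrite("pics/w1.png",cv2.resize(a[65:175,190:380,::-1],None,fx=4,fy=4,interpolation=cv2.INTER_CUBIC))
E
```

```text
carrier [108  24 108] [108  29 105] [108  19 133] bed [110  11 218] [105  12 217] wood [ 19 180 235] [ 18 175 232] [ 18 170 233]
red [286 286 286 286 286 286 286 287 286 287 287 287 287 287 287 287 287 305
 306 307 308 309 310 270 271 272 275 276 277 278 279 280 281 282 283 284
 287 288 289 290 291 292 293 294 295 296 297 298 299 300 301 302 304 305
 306 307 308 309 270 271 272 275 276 277 278 279 280 281 282 283 284 285
 287 288 289 290 291 292 293 294 295 296 297 298 299 300 301 302 303 305
 306 307 308 309] [148 149 150 151 152 153 154 154 155 155 156 157 158 159 160 161 162 162
 162 162 162 162 162 163 163 163 163 163 163 163 163 163 163 163 163 163
 163 163 163 163 163 163 163 163 163 163 163 163 163 163 163 163 163 163
 163 163 163 163 164 164 164 164 164 164 164 164 164 164 164 164 164 164
 164 164 164 164 164 164 164 164 164 164 164 164 164 164 164 164 164 164
 164 164 164 164]
```

View pics/w1.png

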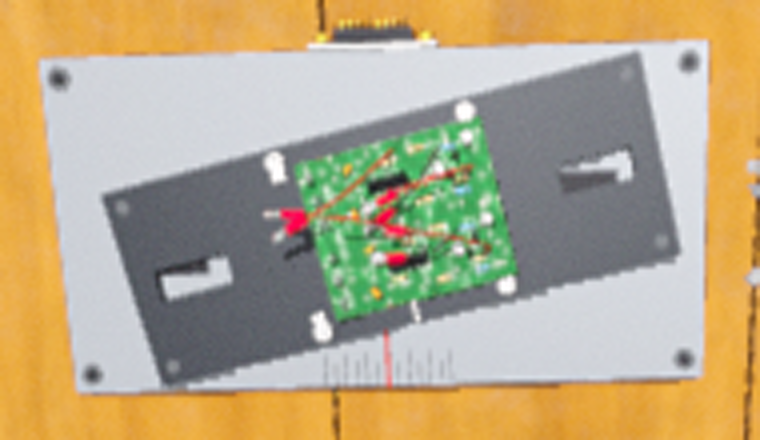

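Red mark at crop (387,360), white mark at (417,312); no pins are visible in the slots, and the carrier is about 14° skewed.

```bash
sed -i 's/(V>110)/(V>180)/; s/(V<100)/(V<165)/' h.py
sed -i 's/H,S,V=cv2.split(im)/H,S,V=cv2.split(im); V=cv2.GaussianBlur(V,(3,3),0)/' h.py
python3 - <<'E'
from h import *
fr=grab_frame("wrist"); report(fr); 
w=lambda x,y,z:np.round(world(fr,190+x/4-.4,65+y/4-.4,z)*1000,1)
print("red",w(386,334,.02),w(389,386,.02),"white",w(414,303,.028),w(420,318,.028))
print("bed corners",[w(*p,.02) for p in [(41,60),(707,42),(699,377),(79,392)]])
print("car corners",[w(*p,.028) for p in [(103,196),(638,53),(678,250)]],"slots",[w(*p,.028) for p in [(195,276),(596,171)]])
report(grab_frame("top"))
E
```

```text
bed [546.8 294.1] [149.6 264. ] 2.39 car [527.9 348. ] [83.3 90.4] 13.79
car in bed [-16.7  54.6] yaw 11.4
red [494.1 275.2  20. ] [469.6 274.4  20. ] white [508.9 261.1  28. ] [502.1 258.4  28. ]
bed corners [array([615.3, 426. ,  20. ]), array([622.2, 128.9,  20. ]), array([473.6, 126.4,  20. ]), array([467.1, 422.8,  20. ])]
car corners [array([556.7, 400.8,  28. ]), array([616.5, 160.4,  28. ]), array([532.4, 139.8,  28. ])] slots [array([521.3, 361.6,  28. ]), array([567. , 177.9,  28. ])]
bed [539.6 142.4] [ 58.2 147.7] 75.79 car [545.7 156. ] [29.5 53.9] -88.45
car in bed [14.7 -2.5] yaw -164.24
```

Hand-read corners check out (bed 149×297, carrier 248 long, slots 189 apart): bed centre (544.6, 276.0), yaw 1.3°; carrier in bed at (0, −6), yaw −/+12.7°. I go to the near side of the left end.

```bash

python3 -m pendant '[[[0,0,0],[0,0,-0.0227],0],[[-4,-43,-0],[0,0,0],0],[[-5,-43,0],[0,0,0],0],[[-5,-44,0],[0,0,0],0],[[0,0,45],[0,0,0],0]]'
python3 -m pendant '[[[0,0,45],[0,0,0],0],[[0,0,45],[0,0,0],0],[[0,0,45],[0,0,0],0],[[0,0,45],[0,0,0],0],[[0,0,45],[0,0,0],0]]'
python3 -m pendant '[[[0,0,45],[0,0,0],0],[[0,0,45],[0,0,0],0],[[0,0,18],[0,0,0],0],[[0,0,10],[0,0,0],0],[[0,0,0],[0,0,0],0]]'
python3 - <<'E'
from h import *
print(read_state()["ee_pos"],read_state()["force"],read_state()["tcp_rot"])
fr=grab_frame("wrist"); save(fr,"w2")
E
```

```text
clock: 4.15
ee_pos: [0.4495, 0.3614, 0.376]
tcp_rot: [-0.005, 1.0, 0.016, 0.002]
force: [0.3, 0.8, 0.3]
width: 0.005
grasp_force: 0.0
clock: 4.65
ee_pos: [0.4514, 0.3523, 0.1452]
tcp_rot: [-0.0, 1.0, 0.012, 0.0]
force: [1.2, -0.2, -0.4]
width: 0.003
grasp_force: 0.0
clock: 5.15
ee_pos: [0.4511, 0.3522, 0.0279]
tcp_rot: [0.0, 1.0, 0.012, -0.001]
force: [0.5, -0.8, -0.2]
width: 0.008
grasp_force: 0.0
[0.45105095 0.35219393 0.02787579] [ 0.54238938 -0.77719385 -0.24039024] [ 4.71516568e-04  9.99932554e-01  1.15865802e-02 -6.44484742e-04]
```

View pics/w2.png

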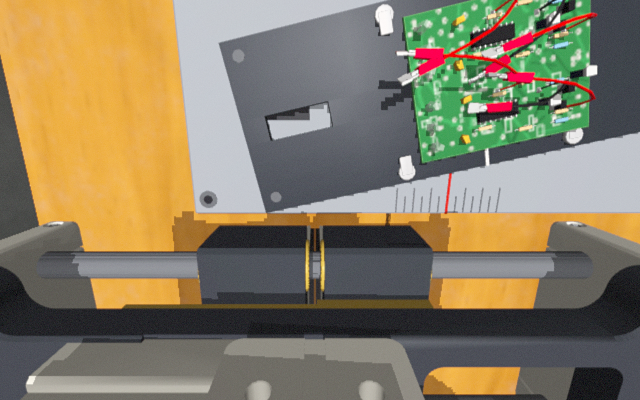

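Wrist: left slot at (299,120), carrier's near-left corner at (265,212), fingers centred at u≈315, about 27 mm inside the end. Now lower and feel for the edge.

```bash
cat >> h.py <<'E'
def brass(fr,box=(200,390,30,200)):
    u0,u1,v0,v1=box; a=fr["pixels"][v0:v1,u0:u1].copy(); h=cv2.cvtColor(a,cv2.COLOR_RGB2HSV)
    m=(h[:,:,0]>10)&(h[:,:,0]<32)&(h[:,:,1]>80); v,u=np.nonzero(m)
    return len(u),(round(u.mean()+u0),round(v.mean()+v0)) if len(u) else None
def L():
    s=read_state(); print("t",round(s["clock"],2),"x,y",np.round(s["ee_pos"]*1000,1),"F",np.round(s["force"],1),"brass",brass(grab_frame("wrist")))
E
python3 -c "from h import *; L()"
python3 -m pendant '[[[2,0,4],[0,0,0],0],[[3,0,0],[0,0,0],0],[[3,0,0],[0,0,0],0]]' | grep -E "ee|force:"
python3 -m pendant '[[[1.5,0,0],[0,0,0],0],[[1.5,0,0],[0,0,0],0]]' | grep -E "ee|force:"
python3 -m pendant '[[[1.5,0,0],[0,0,0],0],[[1.5,0,0],[0,0,0],0]]' | grep -E "ee|force:"
python3 -m pendant '[[[1.5,0,0],[0,0,0],0],[[1.5,0,0],[0,0,0],0]]' | grep -E "ee|force:"
python3 - <<'E'
from h import *
L(); fr=grab_frame("wrist"); save(fr,"w3")
E
```

```text
t 5.2 x,y [451.6 352.8  29.1] F [0.  0.2 0.8] brass (0, None)
ee_pos: [0.4602, 0.3527, 0.0253]
force: [0.3, -1.0, -0.2]
grasp_force: 0.0
ee_pos: [0.4628, 0.3526, 0.0249]
force: [-0.3, -0.0, 0.4]
grasp_force: 0.0
ee_pos: [0.4651, 0.3529, 0.0247]
force: [-1.5, 0.5, 1.3]
grasp_force: 0.7
ee_pos: [0.4682, 0.353, 0.0247]
force: [-1.2, 0.4, -0.1]
grasp_force: 0.7
t 6.15 x,y [468.2 353.   24.7] F [-1.2  0.4 -0.1] brass (0, None)
```

View pics/w3.png

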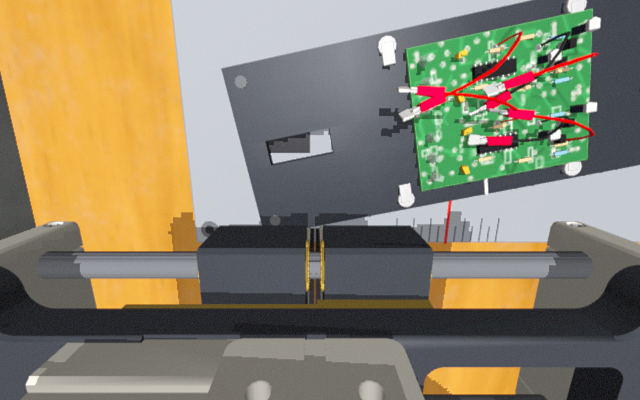

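Contact felt at x≈464; slot now at (300,146), no pin. I go on in 1 mm rows, with a stop check between the typed moves.

```bash
cat > ck.py <<'E'
from h import *; import sys
box=tuple(map(int,sys.argv[1].split(","))) if len(sys.argv)>1 else (200,390,30,200)
s=read_state(); b=brass(grab_frame("wrist"),box); F=s["force"]
print("t",round(s["clock"],2),np.round(s["ee_pos"]*1000,1),"F",np.round(F,1),"brass",b)
sys.exit(int(b[0]>15 or np.hypot(F[0],F[1])>5))
E
P="python3 -m pendant"; C="python3 ck.py"
$P '[[[1,0,0],[0,0,0],0],[[1,0,0],[0,0,0],0]]'>/dev/null; $C &&
$P '[[[1,0,0],[0,0,0],0],[[1,0,0],[0,0,0],0]]'>/dev/null && $C &&
$P '[[[1,0,0],[0,0,0],0]]'>/dev/null && $C &&
$P '[[[1,0,0],[0,0,0],0]]'>/dev/null && $C &&
$P '[[[1,0,0],[0,0,0],0]]'>/dev/null && $C &&
$P '[[[1,0,0],[0,0,0],0]]'>/dev/null && $C &&
$P '[[[1,0,0],[0,0,0],0]]'>/dev/null && $C &&
$P '[[[1,0,0],[0,0,0],0]]'>/dev/null && $C &&
$P '[[[1,0,0],[0,0,0],0]]'>/dev/null && $C &&
$P '[[[1,0,0],[0,0,0],0]]'>/dev/null && $C
```

```text
t 6.45 [470.4 352.8  24.7] F [-1.6  0.7  0.1] brass (0, None)
t 6.7 [472.5 352.8  24.7] F [-1.6  0.6  0.1] brass (0, None)
t 6.85 [473.4 352.9  24.7] F [-1.2  0.7  0.5] brass (0, None)
t 7.0 [474.4 352.9  24.7] F [-2.4  0.9  0.5] brass (119, (284, 142))
```

```bash
python3 -m pendant '[[[0,0,0],[0,0,0],0],[[0,0,0],[0,0,0],0]]'>/dev/null; python3 - <<'E'
from h import *
fr=grab_frame("wrist"); print(brass(fr)); 
cv2.imwrite("pics/w4.png",cv2.resize(fr["pixels"][40:250,160:460,::-1],None,fx=2,fy=2))
print(read_state()["force"])
E
```

```text
(178, (284, 143))
[-0.62871843 -0.35818926 -0.08337708]
```

View pics/w4.png

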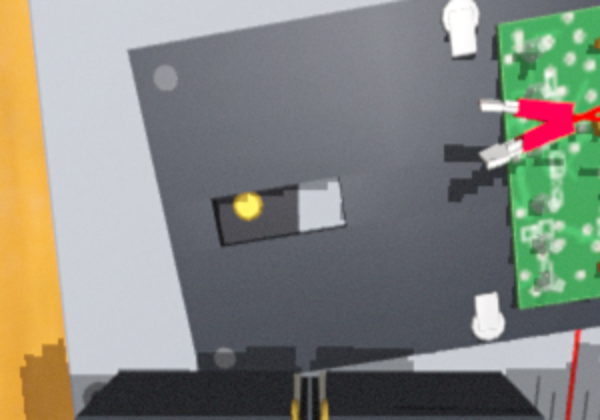

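Brass nose at crop (248,206), about 2–3 mm off the slot's midline toward the far edge, so I nudge 1 mm further.

```bash
P="python3 -m pendant"
$P '[[[1,0,0],[0,0,0],0],[[0,0,0],[0,0,0],0]]'>/dev/null;python3 ck.py
$P '[[[0.5,0,0],[0,0,0],0],[[0,0,0],[0,0,0],0]]'>/dev/null;python3 ck.py
python3 - <<'E'
from h import *
fr=grab_frame("wrist"); print(brass(fr)); T=np.array(fr["pose"])
h=cv2.cvtColor(fr["pixels"],cv2.COLOR_RGB2HSV); m=(h[:,:,0]>10)&(h[:,:,0]<32)&(h[:,:,1]>80); m[:,:200]=0;m[:,390:]=0;m[:30]=0;m[200:]=0
z=fr["z_map"]; v,u=np.nonzero(m); print("pin z",np.round(np.percentile([world(fr,a,b)[2]*1000 for a,b in zip(u,v)],[10,50,90]),1), "carrier z",world(fr,300,100)[2]*1000)
print("extent",u.min(),u.max(),v.min(),v.max())
cv2.imwrite("pics/w5.png",cv2.resize(fr["pixels"][40:250,160:460,::-1],None,fx=2,fy=2))
E
```

```text
t 7.5 [475.6 352.9  24.7] F [-1.4 -0.2  1. ] brass (228, (284, 144))
t 7.75 [476.  352.9  24.7] F [-0.8 -0.5 -0. ] brass (304, (283, 145))
(305, (283, 145))
pin z [27.  29.7 31.1] carrier z 28.546960686849086
extent 274 293 136 155
```

View pics/w5.png

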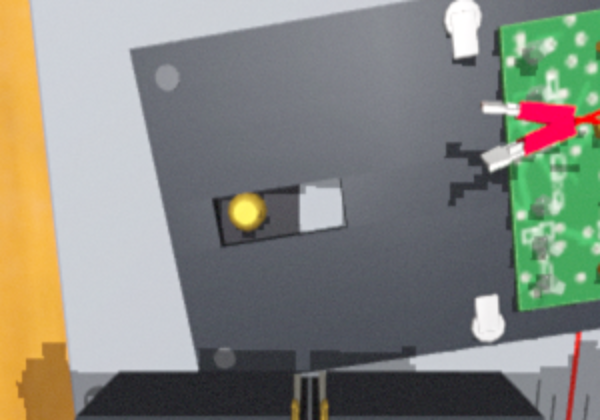

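Left pin is fully up (brass disc 20 px ≈ 10 mm, top at z≈30). Back off, rise, and look at the whole from z≈0.2.

```bash
P="python3 -m pendant"
$P '[[[-10,0,0],[0,0,0],0],[[-15,0,0],[0,0,0],0],[[0,0,-45],[0,0,0],0],[[0,0,-45],[0,0,0],0],[[0,0,-45],[0,0,0],0]]' >/dev/null
$P '[[[0,0,-40],[0,0,0],0],[[20,43,0],[0,0,0],0],[[20,43,0],[0,0,0],0],[[0,0,0],[0,0,0],0],[[0,0,0],[0,0,0],0]]'
python3 - <<'E'
from h import *
fr=grab_frame("wrist"); save(fr,"w6")
E
```

```text
clock: 8.85
ee_pos: [0.4928, 0.266, 0.1996]
tcp_rot: [0.0, 1.0, 0.01, -0.0]
force: [-0.5, 1.5, -0.1]
width: -0.0
grasp_force: 0.0
```

View pics/w6.png

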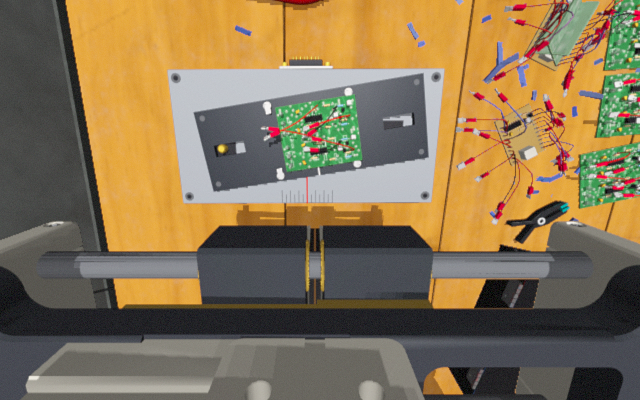

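Bed at (169–444, 69–203), carrier corners ≈(194,113),(421,73),(429,155),(216,191), pin up at (222,149), white mark ≈(318,171), red ≈(307,178+).

```bash
python3 - <<'E'
from h import *
fr=grab_frame("wrist"); report(fr)
w=lambda u,v,z:np.round(world(fr,u,v,z)*1000,1)
bc=np.array([544.6,276.]); t=np.radians(1.3); R=np.array([[np.cos(t),np.sin(t)],[-np.sin(t),np.cos(t)]])
B=lambda u,v,z:np.round(R@(w(u,v,z)[:2]-bc),1)
print("bed",[B(*p,.02) for p in [(169,70),(444,69),(430,202),(184,203)]])
print("car",[B(*p,.028) for p in [(194,113),(421,73),(429,155),(216,191)]],"pin",B(222,149,.03),"slots",B(230,148.5,.028),B(398,121,.028))
print("marks",B(318,171,.028),B(307,190,.02))
print("tcp",R@(read_state()["ee_pos"][:2]*1000-bc))
E
```

```text
bed [546.6 276. ] [151.2 299. ] 1.24 car [541.8 310.7] [ 91.5 164.8] 10.04
car in bed [-4.  34.8] yaw 8.8
bed [array([ 72.7, 149.6]), array([  73.5, -147.1]), array([ -75. , -146.7]), array([-76. , 150.3])]
car [array([ 27.9, 124.1]), array([  68.2, -119.9]), array([ -17.8, -136.8]), array([-59.4, 107.6])] pin [-10.8  96.1] slots [-10.4  87.7] [ 19.3 -99.1]
marks [-36.  -11.3] [-60.1   1.7]
tcp [-52.98590587  -6.39638992]
```

Right pin is expected near bed x≈−10±3; the right slot is at x≈19, so it must travel about 29 mm nearer. I go to the far side of the right end.

```bash
P="python3 -m pendant"
cat >> h.py <<'E'
def side(save_as=None,n=[0]):
    fr=grab_frame("side"); bc=np.array([545.5,276.]); t=np.radians(1.3)
    # strip along the right slot's possible places
    P=[pix(fr,[bc[0]+x*np.cos(t)-y*np.sin(t),bc[1]+x*np.sin(t)+y*np.cos(t)]+[.029]) for x in(-25,30) for y in(-120,-75)]
    P=np.array(P); u0,v0=P.min(0).astype(int); u1,v1=P.max(0).astype(int)+1
    h=cv2.cvtColor(fr["pixels"],cv2.COLOR_RGB2HSV)[v0:v1,u0:u1]
    m=(h[:,:,0]>10)&(h[:,:,0]<35)&(h[:,:,1]>70); v,u=np.nonzero(m)
    s=read_state(); F=s["force"]
    print("t",round(s["clock"],2),np.round(s["ee_pos"]*1000,1),"F",np.round(F,1),"box",u0,u1,v0,v1,"brass",len(u),list(zip(u+u0,v+v0))[:6],"dark",int((h[:,:,2]<165).sum()))
    return len(u),F
E
cat > cs.py <<'E'
from h import *; import sys
n,F=side(); sys.exit(int(n>2 or np.hypot(F[0],F[1])>5))
E
python3 cs.py
$P '[[[30,20,0],[0,0,0],0],[[30,20,0],[0,0,0],0],[[30,19,0],[0,0,0],0],[[30,19,0],[0,0,0],0],[[30,19,0],[0,0,0],0]]' >/dev/null
$P '[[[0,0,45],[0,0,0],0],[[0,0,45],[0,0,0],0],[[0,0,45],[0,0,0],0],[[0,0,30],[0,0,0],0],[[0,0,11],[0,0,0],0]]' >/dev/null
$P '[[[0,0,0],[0,0,0],0]]'
python3 cs.py
```

```text
t 9.0 [491.7 268.8 199.7] F [-0.3  0.5 -0.3] box 1585 2133 -24 -16 brass 0 [] dark 0
clock: 10.1
ee_pos: [0.6437, 0.1748, 0.0224]
tcp_rot: [0.0, 1.0, 0.012, -0.001]
force: [0.5, 0.2, 0.6]
width: 0.005
grasp_force: 0.0
t 10.15 [645.  175.   24.2] F [0.9 0.6 0.3] box 1585 2133 -24 -16 brass 0 [] dark 0
```

```bash
P="python3 -m pendant"
sed -i 's/bc=np.array(\[545.5,276.\]); t=/bc=np.array([.5455,.276]); t=/; s/for x in(-25,30) for y in(-120,-75)/for x in(-.022,.028) for y in(-.115,-.078)/' h.py
python3 cs.py
$P '[[[-5,0,0],[0,0,0],0],[[-5,0,0],[0,0,0],0],[[-4,0,0],[0,0,0],0],[[-2,0,0],[0,0,0],0]]' >/dev/null; python3 cs.py && 
$P '[[[-1.5,0,0],[0,0,0],0],[[-1.5,0,0],[0,0,0],0]]' >/dev/null && python3 cs.py &&
$P '[[[-1.5,0,0],[0,0,0],0],[[-1.5,0,0],[0,0,0],0]]' >/dev/null && python3 cs.py &&
$P '[[[-1.5,0,0],[0,0,0],0],[[-1.5,0,0],[0,0,0],0]]' >/dev/null && python3 cs.py &&
$P '[[[-1.5,0,0],[0,0,0],0],[[-1.5,0,0],[0,0,0],0]]' >/dev/null && python3 cs.py &&
$P '[[[-1.5,0,0],[0,0,0],0],[[-1.5,0,0],[0,0,0],0]]' >/dev/null && python3 cs.py
```

```text
t 10.2 [645.8 175.1  25.3] F [ 0.3 -0.2  0.3] box 321 340 177 184 brass 25 [(np.int64(321), np.int64(177)), (np.int64(324), np.int64(177)), (np.int64(332), np.int64(177)), (np.int64(322), np.int64(178)), (np.int64(324), np.int64(178)), (np.int64(335), np.int64(178))] dark 133
t 10.65 [628.5 173.4  24.2] F [-0.6 -0.2  0.4] box 321 340 177 184 brass 22 [(np.int64(322), np.int64(177)), (np.int64(325), np.int64(177)), (np.int64(325), np.int64(178)), (np.int64(331), np.int64(178)), (np.int64(325), np.int64(179)), (np.int64(339), np.int64(179))] dark 133
```

```bash
P="python3 -m pendant"
sed -i 's/(h\[:,:,1\]>70)/(h[:,:,1]>90)\&(h[:,:,2]>120)/; s/,list(zip(u+u0,v+v0))\[:6\]//; s/"box",u0,u1,v0,v1,//' h.py
python3 cs.py &&
$P '[[[-1.5,0,0],[0,0,0],0],[[-1.5,0,0],[0,0,0],0]]' >/dev/null && python3 cs.py &&
$P '[[[-1.5,0,0],[0,0,0],0],[[-1.5,0,0],[0,0,0],0]]' >/dev/null && python3 cs.py &&
$P '[[[-1.5,0,0],[0,0,0],0],[[-1.5,0,0],[0,0,0],0]]' >/dev/null && python3 cs.py &&
$P '[[[-1.5,0,0],[0,0,0],0],[[-1.5,0,0],[0,0,0],0]]' >/dev/null && python3 cs.py &&
$P '[[[-1.5,0,0],[0,0,0],0],[[-1.5,0,0],[0,0,0],0]]' >/dev/null && python3 cs.py
```

```text
t 10.7 [628.8 173.3  24.1] F [-0.   0.6  0.1] brass 0 dark 133
t 10.95 [625.7 173.2  23.6] F [ 0.2 -1.  -0.1] brass 0 dark 133
t 11.2 [623.  173.1  23.7] F [ 2.1 -1.   0.4] brass 0 dark 133
t 11.45 [619.9 172.9  23.7] F [ 0.6 -1.4  0.6] brass 0 dark 133
t 11.7 [616.7 172.9  23.7] F [ 0.4 -0.5  0.1] brass 0 dark 133
t 11.95 [613.7 172.9  23.7] F [ 1.1 -0.3 -0.1] brass 0 dark 133
```

```bash
P="python3 -m pendant"
python3 cs.py &&
$P '[[[-1.5,0,0],[0,0,0],0],[[-1.5,0,0],[0,0,0],0]]' >/dev/null && python3 cs.py &&
$P '[[[-1.5,0,0],[0,0,0],0],[[-1.5,0,0],[0,0,0],0]]' >/dev/null && python3 cs.py &&
$P '[[[-1,0,0],[0,0,0],0],[[-1,0,0],[0,0,0],0]]' >/dev/null && python3 cs.py &&
$P '[[[-1,0,0],[0,0,0],0]]' >/dev/null && python3 cs.py
python3 - <<'E'
from h import *
fr=grab_frame("side")
for v in range(176,186): print(v,[int(round(world(fr,u,v)[2]*1000)) for u in range(318,346,2)],[int(x) for x in fr["pixels"][v,318:346:2].mean(1)])
print(pix(fr,[.538,.178,.029]))
E
```

```text
t 12.0 [613.8 173.   23.7] F [ 0.7 -0.8  0.8] brass 0 dark 133
t 12.25 [610.7 172.9  23.7] F [ 1.7 -1.1  0.4] brass 0 dark 133
t 12.5 [607.7 172.8  23.7] F [ 0.5 -1.6  0.5] brass 0 dark 133
t 12.75 [605.8 172.8  23.7] F [ 1.2 -1.1  0.8] brass 0 dark 133
t 12.9 [604.8 172.8  23.7] F [ 0.9 -0.9  0.1] brass 0 dark 133
176 [27, 24, 26, 26, 29, 25, 30, 29, 27, 27, 94, 93, 94, 95] [66, 65, 63, 63, 66, 61, 63, 62, 59, 63, 100, 144, 138, 147]
177 [27, 27, 27, 28, 29, 28, 27, 29, 27, 27, 90, 90, 90, 90] [62, 64, 62, 64, 61, 58, 63, 63, 59, 62, 90, 133, 128, 142]
178 [27, 27, 26, 26, 26, 28, 26, 27, 28, 28, 30, 28, 25, 20] [64, 65, 64, 63, 63, 62, 61, 65, 66, 62, 69, 91, 90, 111]
179 [24, 29, 27, 29, 27, 26, 24, 27, 27, 27, 26, 25, 29, 19] [62, 67, 61, 63, 58, 64, 59, 61, 62, 64, 62, 63, 66, 92]
180 [27, 26, 27, 27, 27, 23, 23, 28, 26, 27, 28, 25, 24, 28] [66, 63, 62, 61, 62, 61, 62, 59, 66, 62, 63, 62, 63, 81]
181 [29, 26, 27, 28, 30, 21, 20, 29, 29, 28, 25, 25, 27, 28] [63, 63, 64, 64, 59, 59, 64, 62, 63, 60, 63, 65, 64, 76]
182 [27, 28, 26, 26, 27, 18, 20, 27, 27, 27, 29, 26, 28, 28] [63, 65, 61, 63, 68, 61, 61, 60, 63, 60, 64, 60, 64, 72]
183 [27, 28, 26, 27, 27, 18, 19, 25, 27, 29, 28, 27, 26, 27] [64, 62, 63, 64, 61, 60, 56, 63, 64, 65, 65, 63, 66, 70]
184 [28, 27, 27, 28, 27, 21, 18, 28, 28, 29, 26, 29, 26, 27] [68, 62, 62, 66, 64, 61, 64, 62, 66, 65, 63, 61, 67, 65]
185 [27, 26, 29, 27, 28, 27, 30, 26, 28, 27, 27, 26, 29, 27] [68, 63, 65, 64, 63, 63, 63, 64, 62, 63, 62, 62, 67, 69]
[325.97566132 180.81754267]
```

```bash
P="python3 -m pendant"
cat >> h.py <<'E'
def side2():
    fr=grab_frame("side"); a=fr["pixels"].astype(int)[177:187,316:340]; d=a[:,:,0]-a[:,:,2]
    Z=np.array([[world(fr,u,v)[2]*1000 for u in range(316,340)] for v in range(177,187)]); q=np.argwhere(Z<22.5)
    s=read_state(); F=s["force"]
    print("t",round(s["clock"],2),np.round(s["ee_pos"]*1000,1),"F",np.round(F,1),"gold",int((d>25).sum()),"max",d.max(),"lowpx",len(q),q.mean(0).round(1)+[177,316] if len(q) else "")
    return int((d>25).sum()),F
E
sed -i 's/side()/side2()/' cs.py
python3 cs.py &&
$P '[[[-1,0,0],[0,0,0],0],[[-1,0,0],[0,0,0],0]]' >/dev/null && python3 cs.py &&
$P '[[[-1,0,0],[0,0,0],0],[[-1,0,0],[0,0,0],0]]' >/dev/null && python3 cs.py &&
$P '[[[-1,0,0],[0,0,0],0]]' >/dev/null && python3 cs.py &&
$P '[[[-1,0,0],[0,0,0],0]]' >/dev/null && python3 cs.py &&
$P '[[[-1,0,0],[0,0,0],0]]' >/dev/null && python3 cs.py &&
$P '[[[-1,0,0],[0,0,0],0]]' >/dev/null && python3 cs.py
```

```text
t 13.0 [604.8 172.8  23.7] F [ 0.8 -1.2 -0.3] gold 218 max 35 lowpx 19 [182.3 328.9]
```

```bash
P="python3 -m pendant"
sed -i 's/d=a\[:,:,0\]-a\[:,:,2\]$/d=a[:,:,0]-a[:,:,2]; d-=int(np.median(d))/' h.py
python3 cs.py &&
$P '[[[-1,0,0],[0,0,0],0],[[-1,0,0],[0,0,0],0]]' >/dev/null && python3 cs.py &&
$P '[[[-1,0,0],[0,0,0],0],[[-1,0,0],[0,0,0],0]]' >/dev/null && python3 cs.py &&
$P '[[[-1,0,0],[0,0,0],0]]' >/dev/null && python3 cs.py &&
$P '[[[-1,0,0],[0,0,0],0]]' >/dev/null && python3 cs.py &&
$P '[[[-1,0,0],[0,0,0],0]]' >/dev/null && python3 cs.py &&
$P '[[[-1,0,0],[0,0,0],0]]' >/dev/null && python3 cs.py
```

```text
t 13.05 [604.9 172.8  23.7] F [1.5 0.6 0.6] gold 0 max 6 lowpx 18 [182.2 328.8]
t 13.3 [602.8 172.8  23.7] F [ 1.5 -0.3 -0.5] gold 0 max 6 lowpx 16 [182.1 328.2]
t 13.55 [600.7 172.7  23.7] F [ 0.8 -0.7 -1.1] gold 0 max 6 lowpx 14 [181.7 327.6]
t 13.7 [599.8 172.6  23.7] F [ 0.3 -1.4 -0.6] gold 0 max 7 lowpx 16 [181.5 327.3]
t 13.85 [598.8 172.7  23.7] F [ 0.1 -0.2 -0.5] gold 0 max 6 lowpx 16 [181.9 327.1]
t 14.0 [597.7 172.6  23.6] F [ 0.3 -0.5  0. ] gold 1 max 30 lowpx 13 [181.7 326.5]
t 14.15 [596.6 172.7  23.7] F [ 1.  -1.4 -0.5] gold 5 max 60 lowpx 15 [181.6 326.5]
```

The right pin's nose appears; small nudges until fully up.

```bash
P="python3 -m pendant"
$P '[[[-0.5,0,0],[0,0,0],0],[[0,0,0],[0,0,0],0]]' >/dev/null; python3 cs.py
$P '[[[-0.5,0,0],[0,0,0],0],[[0,0,0],[0,0,0],0]]' >/dev/null; python3 cs.py
$P '[[[-0.5,0,0],[0,0,0],0],[[0,0,0],[0,0,0],0]]' >/dev/null; python3 cs.py
```

```text
t 14.4 [596.3 172.7  23.7] F [0.5 0.7 0.5] gold 5 max 56 lowpx 18 [181.7 326.1]
t 14.65 [595.9 172.6  23.7] F [ 0.1 -0.1 -0. ] gold 13 max 69 lowpx 8 [181.9 326.4]
t 14.9 [595.6 172.6  23.7] F [-0.4 -0.4 -0.5] gold 14 max 71 lowpx 7 [182.  326.3]
```

Back off, rise, and verify both pins and the mark offset from the wrist view.

```bash
P="python3 -m pendant"
$P '[[[10,0,0],[0,0,0],0],[[15,0,0],[0,0,0],0],[[0,0,-45],[0,0,0],0],[[0,0,-45],[0,0,0],0],[[0,0,-45],[0,0,0],0]]' >/dev/null
$P '[[[0,0,-41],[0,0,0],0],[[-43,-25,0],[0,0,0],0],[[-43,-25,0],[0,0,0],0],[[-42,-25,0],[0,0,0],0],[[0,-20,0],[0,0,0],0]]' >/dev/null
$P '[[[0,0,0],[0,0,0],0],[[0,0,0],[0,0,0],0]]'
cat >> h.py <<'E'
def final(n):
    fr=grab_frame("wrist"); (bc,bd,bt),_=measure(fr); print("bed",bc.round(1),np.round(bd,1),round(bt,2))
    t=np.radians(bt); R=np.array([[np.cos(t),np.sin(t)],[-np.sin(t),np.cos(t)]])
    B=lambda u,v,z:np.round(R@(world(fr,u,v,z)[:2]*1000-bc),1)
    h=cv2.cvtColor(fr["pixels"],cv2.COLOR_RGB2HSV); m=((h[:,:,0]>10)&(h[:,:,0]<32)&(h[:,:,1]>80)).astype(np.uint8)
    nn,lab,st,ce=cv2.connectedComponentsWithStats(m)
    for i in range(1,nn):
        if 20<st[i,4]<400:
            q=np.argwhere(lab==i); b=B(*ce[i],.03)
            if abs(b[0])<25 and 75<abs(b[1])<115: print("pin",b,st[i,2:5],"z",round(np.median([world(fr,x,y)[2]*1000 for y,x in q]),1))
    cv2.imwrite(f"pics/{n}.png",cv2.resize(fr["pixels"][50:225,150:470,::-1],(800,438),interpolation=cv2.INTER_CUBIC))
    return fr,B
E
python3 -c "
from h import *
final('w7')"
```

```text
clock: 16.1
ee_pos: [0.4912, 0.2652, 0.1999]
tcp_rot: [0.0, 1.0, 0.011, 0.0]
force: [0.6, 0.2, 0.9]
width: 0.002
grasp_force: 0.0
bed [546.  275.9] [151.1 299.2] 1.48
pin [ -9.1 -93.4] [10  9 79] z 29.1
pin [-9.6 93.7] [11 10 86] z 28.8
```

View pics/w7.png

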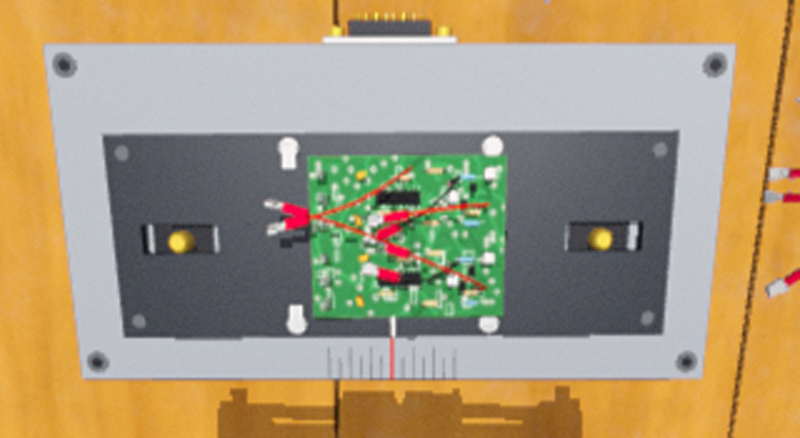

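Both pins are up: (180,241) and (600,238). White mark at about (393,326), red line at (392,355). Measuring the offset.

```bash
cat > mk.py <<'E'
from h import *
fr,B=final("x")
def sub(w,v,u0): w=np.clip(w,0,None); return u0+(w*np.arange(len(w))).sum()/w.sum() if w.sum()>0 else np.nan
a=fr["pixels"].astype(float)
for v in range(175,202):
    r=a[v,295:320]
    red=r[:,0]-r[:,1]; wt=r.min(1)
    print(v,"red",red.max().astype(int),round(sub(red-red.max()*.4,v,295),2),B(sub(red-red.max()*.4,v,295),v,.02),"wht",wt.max().astype(int),wt.argmax()+295,round(sub(wt-np.median(wt)-60,v,295),2),B(295+wt.argmax(),v,.028))
E
python3 mk.py
```

```text
bed [546. 276.] [151.2 299.1] 1.18
pin [ -8.5 -93.7] [11  9 83] z 29.0
pin [-10.2  93.4] [11 10 87] z 28.9
175 red -12 nan [nan nan] wht 182 297 296.95 [-42.6   9.5]
176 red -18 nan [nan nan] wht 137 306 nan [-43.7  -0.9]
177 red 5 306.0 [-46.3  -0.6] wht 230 306 305.9 [-44.9  -0.9]
178 red 5 305.75 [-47.5  -0.3] wht 241 306 305.91 [-46.1  -0.8]
179 red 3 309.03 [-48.7  -4.2] wht 241 306 305.91 [-47.2  -0.8]
180 red 3 306.0 [-49.9  -0.6] wht 241 306 306.01 [-48.4  -0.8]
181 red 4 306.13 [-51.1  -0.8] wht 243 306 306.09 [-49.6  -0.8]
182 red 3 306.0 [-52.3  -0.6] wht 241 306 306.09 [-50.8  -0.8]
183 red 3 305.71 [-53.5  -0.2] wht 241 306 306.1 [-51.9  -0.8]
184 red 20 305.33 [-54.7   0.2] wht 214 306 306.0 [-53.1  -0.8]
185 red 56 305.42 [-55.9   0.1] wht 187 317 nan [-54.3 -13.6]
186 red 98 305.6 [-57.2  -0.1] wht 193 316 nan [-55.5 -12.4]
187 red 103 305.59 [-58.4  -0.1] wht 193 312 nan [-56.7  -7.7]
188 red 102 305.6 [-59.6  -0.1] wht 194 307 nan [-57.9  -1.9]
189 red 103 305.62 [-60.8  -0.1] wht 194 307 nan [-59.   -1.9]
190 red 102 305.61 [-62.   -0.1] wht 193 319 nan [-60.2 -15.9]
191 red 101 305.6 [-63.3  -0. ] wht 192 316 nan [-61.4 -12.4]
192 red 100 305.6 [-64.5  -0. ] wht 192 299 nan [-62.6   7.4]
193 red 103 305.6 [-65.7  -0. ] wht 193 307 nan [-63.8  -1.9]
194 red 104 305.61 [-66.9  -0. ] wht 193 307 nan [-65.   -1.9]
195 red 103 305.6 [-68.2   0. ] wht 193 307 nan [-66.2  -1.9]
196 red 105 305.61 [-69.4  -0. ] wht 193 304 nan [-67.4   1.6]
197 red 107 305.63 [-70.6  -0. ] wht 194 307 nan [-68.7  -1.9]
198 red 104 305.61 [-71.9   0. ] wht 192 307 nan [-69.9  -1.9]
199 red 110 305.63 [-73.1   0. ] wht 191 304 nan [-71.1   1.7]
200 red 126 305.69 [-74.4  -0.1] wht 196 304 nan [-72.3   1.7]
201 red 142 305.65 [-75.6  -0. ] wht 167 296 nan [-73.5  11.1]
```

```bash
python3 -c "
from bench import order
print(order.sign_off())"
```

```text
the job is handed in; nothing more can be done
None
```

Job handed in at about 16 s: both tooling pins measure fully up through the carrier's slots, the white mark is about 0.8 mm from the red centre mark (no end tap was needed), and the arm is clear; the hand-in returned no verdict.

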